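Press a tube rack into the corner of a reading jig

ROBOT

A 6-joint arm with a two-finger parallel gripper is mounted at the origin on the work surface. World frame = base frame: x ahead of the robot, y to its left, z up, the work surface at z = 0. Lengths are in m, angles in rad, forces in N, time in s.
With the tool pointing down it reaches from about 0.35 to 0.925 m from the base axis. Payload 6.4 kg.
Tool frame: the origin (TCP) lies midway between the tips of the shut fingers; the grasp point (between the pads) lies env.tcp_to_grasp behind it (env.tcp_to_grasp is the distance from the TCP to the grasp point, in m); z points along the fingers, y is the line along which they close (so a half turn about z gives the same grasp; the last joint's range is limited). The gripper opens to 94 mm and grips with 3 to 60 N. Pads are 16 mm wide; open, the fingers measure 119 mm over their backs; the gripper's body (75 mm by 177 mm) begins 78 mm behind the grasp point.
Start: joints at [-1.517, 0.245, 1.558, -0, 1.339, -0.174], TCP at [0.147, -0.633, 0.205] pointing down, gripper open.
Joint ranges: [-3.13, 3.13], [-1.02, 2.26], [0.13, 2.54], [-0.95, 4.09], [0.21, 2.88], [-2.74, 2.74]. Speed limits (rad/s): [2.57, 2.57, 3.14, 3.14, 3.14, 3.14].

INTERFACE

Orientations are given as a unit quaternion [w, x, y, z].
In Python, from bench import env gives the robot as it stands.
- The arm moves only by the tool jog_arm, never from a script. Its argument "motion" is a list of rows, each an object with "translation": the shift along the tool's x, y, z each as a share of 30 cm, from -1 to 1, a list of three; "dr": the turn, a rotation vector about the tool's x, y, z each as a share of 360 degrees, from -1 to 1, a list of three. A call has 1 to 12 rows; each row is the pose to reach, as a shift and turn from the pose commanded when the call began, along the tool's axes at that moment, turning the shorter way round; what a row does not reach only later rows make up. A row lasts 1/12 s, in which the tool goes at most 41.7 mm and 7.16 degrees, less where a joint would pass 70% of its speed; a pose out of reach is approached as far as the arm can. A call with a number of a shift or a turn outside -1 to 1 is refused whole. A call with a gripper value outside its range is refused whole. "hand" is the closure, from 0 (fully open) to 1 (shut), set as the call begins (left out, the last holds). The fingers move at their own pace and stop on an object; "force" is the grip in N (left out, the last holds). Time passes only in rows, so rows that repeat a pose let the fingers close. It gives the time, the measured TCP pose, the force, the opening and the grip force at its end, in the units of the state.
- env.sense(): the state, without advancing time (a new reading comes with each control period).
- env.snapshot(name): name is "scene" or "top" or "wrist"; returns the picture (384x512x3 uint8, red, green, blue); there is no depth.
- env.camera_info(name): a dict with "fx", "fy", "cx", "cy" (pixels), "R" (3x3) and "t" (3): a world point X has camera coordinates R X + t. Camera axes: x right, y down, z forward; pixel columns grow to the right and rows downward; lengths in m; the calibration is good to about 2 mm. A picture is of the moment at which its call begins: read the wrist's pose just before it. camera_info takes no time and is no camera call; for the wrist camera it gives the pose at the moment of the call.
- env.finish_job(): hands the job in; it is judged then, once.
The state is a dict: "t": time; "joint_pos": joint angles; "qd": joint speeds; "joint_torque": joint torques, N m; "eef_pos": TCP position; "tcp_rot": TCP orientation; "contact_force": force on the tool from outside, world axes, zero at the start; "ft_torque": the same for the moment, N m; "grip_width": finger opening in m; "finger_force": force on a finger pad.
Only numpy, scipy, OpenCV 4.12 (cv2) and the standard library are available. Lean on these libraries where they do the work, as an engineer would, in place of code of your own. Each camera call takes 0.05 s, during which the arm holds its last target. There are 200 camera calls.

TASK

Get the tube rack ready for reading: first slide the stop block along the fence until it meets the end lug, before the rack touches it. Then bring the white tube rack up against the stop block and press it with one firm diagonal push, so that it bears at once down on the plate and squarely against the fence. Finish while still holding that push; do not let go, and leave everything else where it is.

Things in the scene. Friction and masses are not known exactly. Their poses are not given: they have to be found in the camera images.
- jig: Metal reading jig (grey plate, bare aluminium fence), fixed to the table. Origin on the table surface (z = 0) below the plate. y runs along the fence towards the end lug, x across the plate towards the fence, z up. Plate: x -130 to 110 mm, y -210 to 210 mm, its top 12 mm above the table.
- fence_mid (a point): Middle of the fence's top edge on the inner face: the fence is a 20 mm thick bar along the plate's far edge, inner face at jig x = 90 mm, top 52 mm above the table. Axes as the jig's.
- end_lug (a point): Centre of the top of the end lug, a fixed block on the plate at the fence's +y end: jig y 185 to 205 mm, x 30 to 110 mm, top 62 mm above the table. Axes as the jig's.
- seat (a point): Where the centre of the rack's grip plate (point rack_grip) is when the rack is seated: jig x = 50 mm, y = 85 mm, 79.5 mm above the table. Dry contact: a rack that is pressed down hard no longer slides easily on the plate, nor along the fence once pressed to it. Axes as the jig's.
- stop (a joint): Slide of the steel stop block along the fence, in m: grows along the jig's +y; 0.15 when the block meets the end lug (the end of its travel). It resists with about 1.5 N plus a little damping and stays where it is left.
- stop_post (a point): Centre of the black post on the stop block, to grip or push: 16 mm square, 65 to 110 mm above the table, at jig x = 55 mm. The block reaches 15 mm to each side of the post along the fence, lies in front of the fence (jig x 30 to 90 mm) and straddles it (to x 130 mm), top 65 mm above the table. Axes as the jig's.
- rack_grip (a point): Centre of the grip plate standing on the white tube rack: 14 mm thick (rack x), 40 wide (y), 45 tall. The rack is a block 80 (x) by 140 (y) by 45 mm tall centred under it, underside 67.5 mm below this point, loose on the jig's plate, 2.5 to 4.5 N. Four capped tubes stand 13 mm proud at each y end, over 33 mm from the middle. Seated, its axes lie along the jig's.
- bottle: Bystander, leave alone: white square bottle, 60 x 60 x 138 mm. Origin at its underside.
- canister: Bystander, leave alone: white round canister, 54 mm wide, 130 mm tall. Origin at its underside.
- pot: Bystander, leave alone: small lidded pot, 35 mm wide, 38 mm tall, on the jig's plate near the end-lug corner. Origin at its underside.
- stripbox: Bystander, leave alone: small cardboard box, 28 x 50 x 22 mm, on the jig's plate at its near edge. Origin at its underside.
- snips: Bystander, leave alone: garden snips, 180 mm long, lying flat, pivot over its origin. Origin at its underside.
- pen: Bystander, leave alone: pen, 140 mm long, lying. Origin at its underside.
- stick: Bystander, leave alone: flat wooden stick, 200 mm long, lying. Origin at its underside.
- beaker: Bystander, leave alone: white plastic beaker, 64 mm wide, 75 mm tall. Origin at its underside.
Mind the look-alikes: they are no part of the job. Leave any red look-alike of the part that bears rack_grip alone.

How it is judged:
On the way:
1. the stop block is at the end lug, and the rack is not yet touching it (value of joint stop above 0.147 m and contact force between rack and stop below 0.3 N), for 0.2 s.
At the end, for the whole second after the job is handed in: Stop block within 3 mm of the end lug; rack within 3 mm of the fence and of the block, square and level within 0.03 rad, at rest, pressing on the plate with over 8.5 N (own weight at most 4.5 N), on the fence with over 3 N, pushed by the robot (over 2 N) (value of joint stop above 0.147 m and x of rack_grip in the frame of jig between 0.047 and 0.053 m and y of rack_grip in the frame of jig between 0.082 and 0.088 m and angle between the y axis of rack_grip and the y axis of jig, either way round below 0.03 rad and angle between rack_grip's own z axis and vertical below 0.03 rad and contact force between rack and plate above 8.5 N and contact force between rack and fence above 3 N and contact force between any of the fingers, the arm and rack above 2 N and linear speed of rack below 0.01 m/s); the arm keeps its last pose, push and grip.
It fails at once if a bystander (bottle, canister, pot, strip box, snips, pen, stick, beaker) is moved by more than 30 mm (distance of any of bottle, canister, pot, stripbox, snips, pen, stick, beaker from where it was at the start of the episode above 0.03 m).
It also fails if it takes over 42 s, if anything falls off the work surface, if the arm or the gripper's body presses on something with over 40 N, if the wrist force passes 120 N, or if a joint passes its speed limit or range.

## Working session

There is one attempt and no reset: what is moved stays moved. The work goes in short steps, Python scripts to look and compute and a tool call to move; the robot and the scene stay as the last step left them, time stands still between calls to the robot, and variables do not carry over. Pictures are saved under pics/ and viewed, at most 10 in all, crops included, and the job is handed in when it is done.

Besides the shell and the picture viewer there is one more tool, called as a command line: name --argument value ..., lists and objects as JSON in quotes. jog_arm: Moves the arm, as the interface text tells. Shift numbers are shares of 30 cm and turn numbers shares of 360 degrees, none past 1 either way. Its arguments: {"type":"object","properties":{"motion":{"type":"array"},"hand":{"type":"number"},"force":{"type":"number"}},"required":["motion"]}

```bash
mkdir -p pics; ls; python3 - <<'E'
from bench import env
import cv2
for n in ("scene","top"):
    im=env.snapshot(n); cv2.imwrite(f"pics/{n}0.png",cv2.resize(im[:,:,::-1],(800,600),interpolation=cv2.INTER_CUBIC))
    c=env.camera_info(n); print(n,{k:(v.tolist() if hasattr(v,'tolist') else v) for k,v in c.items()})
print(env.sense(), env.tcp_to_grasp)
E
```

```text
pics
scene {'fx': 441.02415758823815, 'fy': 441.02415758823815, 'cx': 251.4528787551733, 'cy': 188.5520548207031, 'R': [[-0.7114045704987663, 0.7026094644596499, 0.015603766378346427], [0.4002970311349754, 0.42335722782086466, -0.8127305485315273], [-0.5776381427312349, -0.571934085453522, -0.5824307494959831]], 't': [0.3909204217960775, -0.1403972553583657, 1.6797877443567526]}
top {'fx': 401.30613847832973, 'fy': 401.30613847832973, 'cx': 257.8277062137005, 'cy': 187.4474961095771, 'R': [[0.015133527339830493, -0.9997488912684898, 0.016526668075583274], [-0.9976641371818947, -0.016198981391192597, -0.06636160322802354], [0.06661265443863072, -0.015483778909352082, -0.9976587627336945]], 't': [-0.019311782583426418, 0.5785522425534855, 1.1395646495371188]}
{'t': 0.1, 'joint_pos': array([-1.51709396e+00,  2.45725553e-01,  1.55883776e+00,  6.33952618e-07,
        1.33868844e+00, -1.74094807e-01]), 'qd': array([-0.00093032, -0.00109287, -0.00334014,  0.0007667 ,  0.0009588 ,
       -0.00095676]), 'joint_torque': array([-2.87013336e-04, -4.16912735e+01, -3.15527344e+01,  6.86835498e-02,
        3.09440272e-02, -4.80489325e-05]), 'eef_pos': array([ 0.14677207, -0.6326841 ,  0.20449671]), 'tcp_rot': array([-8.28031019e-04,  9.93520232e-01,  1.13652370e-01,  5.02136045e-05]), 'contact_force': array([-0.2327005 , -0.24922391,  0.00639726]), 'ft_torque': array([-0.01816444,  0.06294774, -0.04068714]), 'finger_force': 0.0, 'grip_width': 0.09384260296755934} 0.0188
```

View pics/top0.png

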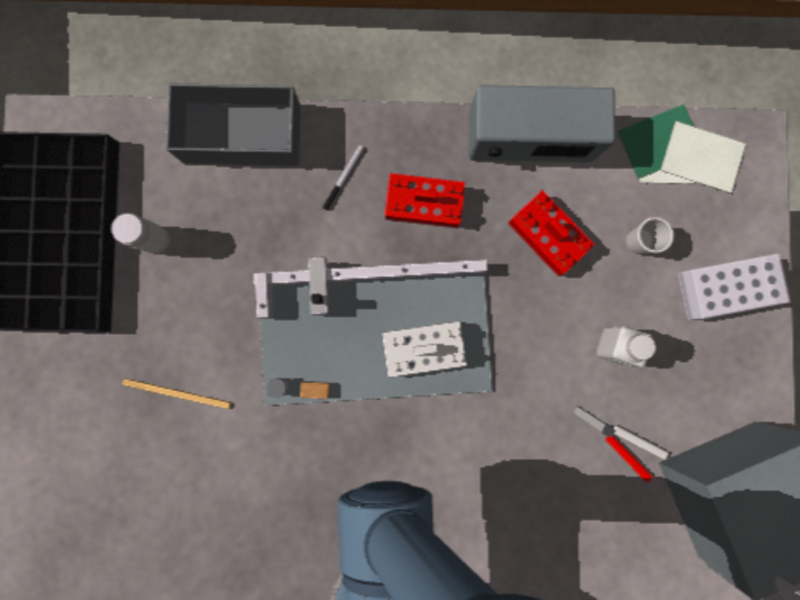

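View pics/scene0.png

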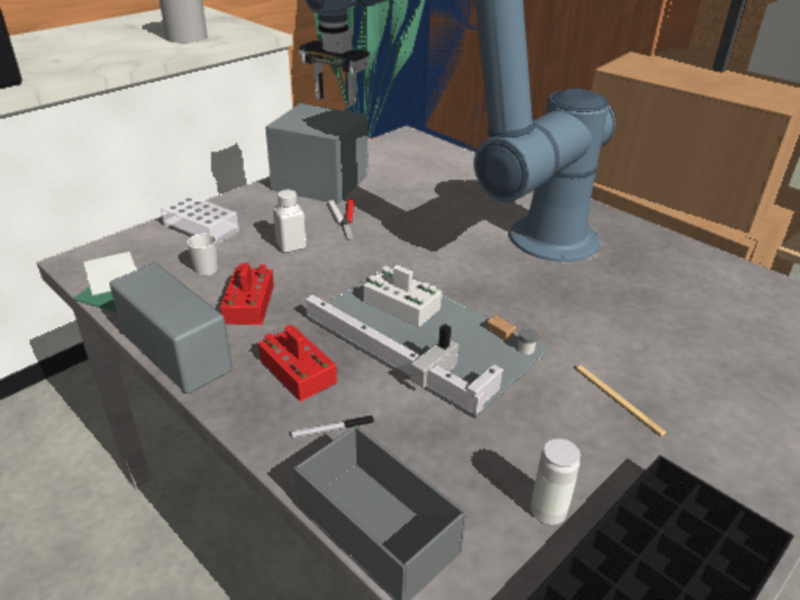

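```bash
python3 - <<'E'
from bench import env
import cv2
im=env.snapshot("top"); cv2.imwrite("pics/topc.png",cv2.resize(im[155:275,155:325,::-1],None,fx=4.6,fy=4.6,interpolation=cv2.INTER_CUBIC))
E
```

```text
(no output)
```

View pics/topc.png

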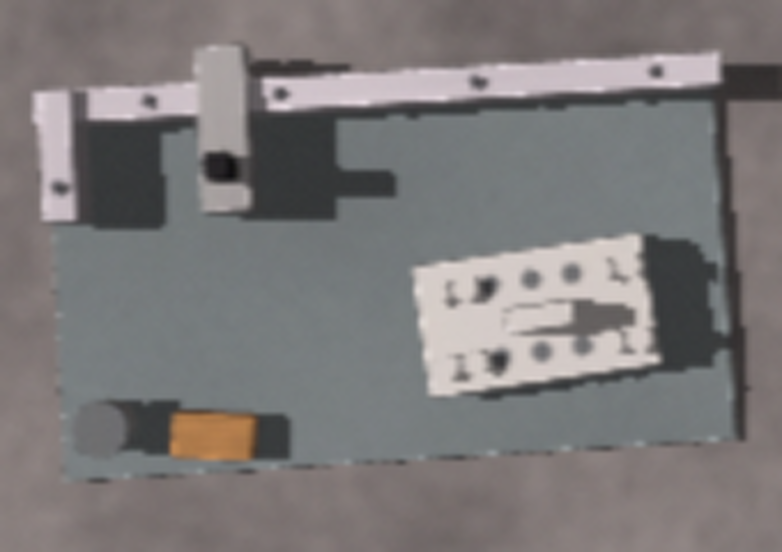

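```bash
cat > h.py <<'E'
import numpy as np
from scipy.optimize import least_squares
def pix(c): return (np.array(c,float)+.5)/4.6-.5+155
def bp(ci,uv,z):
    R=np.array(ci["R"]);t=np.array(ci["t"]); o=-R.T@t
    d=R.T@np.array([(uv[0]-ci["cx"])/ci["fx"],(uv[1]-ci["cy"])/ci["fy"],1]); return o+d*(z-o[2])/d[2]
def fit(L,W):
    L=np.array(L);W=np.array(W)
    def T(p):
        c,s=np.cos(p[2]),np.sin(p[2]); return p[:2]+L@np.array([[c,s],[-s,c]])
    r=least_squares(lambda p:(T(p)-W).ravel(),[*W.mean(0),0.]); return r.x,(T(r.x)-W)
E
python3 - <<'E'
from bench import env
from h import *
ci=env.camera_info("top")
w=lambda c,z:bp(ci,pix(c),z)[:2]
J=[((33,93),62,.110,.205),((78,220),62,.03,.185),((42,221),62,.03,.205),((719,53),52,.11,-.21),((721,82),52,.09,-.21),((64,480),12,-.13,.21),((738,438),12,-.13,-.21)]
p,e=fit([(a[2],a[3]) for a in J],[w(a[0],a[1]) for a in J]); print("jig",p,"\n",(e*1000).round(1))
c,s=np.cos(p[2]),np.sin(p[2]);M=np.array([[c,-s],[s,c]])
inv=lambda q:M.T@(np.array(q)-p[:2])
q=w((220,165),.11);print("post",q,inv(q))
r,e=fit([(.04,.07),(.04,-.07),(-.04,-.07),(-.04,.07)],[w(k,.057) for k in [(413,268),(640,236),(660,360),(430,396)]])
print("rack",r,(e*1000).round(1),inv(r[:2]),r[2]-p[2])
g=w((538.5,317),.102);print("grip",g,inv(g))
print("seat",p[:2]+M@[.05,.085],"post end",p[:2]+M@[.055,.17])
for n,k,z in (("pot",(102,428),.05),("box",(213,435),.034)): print(n,w(k,z),inv(w(k,z)))
E
```

```text
jig [-2.10802092 -3.43144846  3.25632742] 
 [[  3047.2   9993.8]
 [ -1036.5   8421.8]
 [ -1085.4   9578.2]
 [  3488.  -10768.4]
 [  2700.1 -10826.8]
 [ -3680.   -1452.2]
 [ -3433.5  -4943.7]]
post [0.56228504 0.13807309] [-3.06139944 -3.24034743]
rack [ 0.47771861 -0.04807096  0.1612262 ] [[ 1.1  0.8]
 [ 2.2 -0.1]
 [-2.2 -0.2]
 [-1.1 -0.5]] [-2.95607865 -3.06510869] -3.095101214096893
grip [ 0.47745036 -0.04734225] [-2.95589559 -3.06586331]
seat [-2.1479611  -3.52161376] post end [-2.14319716 -3.60662732]
pot [0.40570189 0.21256551] [-2.91437392 -3.33227622]
box [0.4010207  0.14762681] [-2.90228912 -3.2683004 ]
```

```bash
python3 - <<'E'
from bench import env
from h import *
ci=env.camera_info("top")
w=lambda c,z:bp(ci,pix(c),z)[:2]
J=[((33,93),62,.110,.205),((78,220),62,.03,.185),((42,221),62,.03,.205),((719,53),52,.11,-.21),((721,82),52,.09,-.21),((64,480),12,-.13,.21),((738,438),12,-.13,-.21)]
p,e=fit([(a[2],a[3]) for a in J],[w(a[0],a[1]/1000) for a in J]); print("jig",p,"\n",(e*1000).round(1))
c,s=np.cos(p[2]),np.sin(p[2]);M=np.array([[c,-s],[s,c]])
inv=lambda q:M.T@(np.array(q)-p[:2])
q=w((220,165),.11);print("post",q,inv(q))
r=[.4777,-.0477,.161]; print("rack",inv(r[:2]),r[2]-p[2])
print("seat",p[:2]+M@[.05,.085],"post end",p[:2]+M@[.055,.17])
for n,k,z in (("pot",(102,428),.05),("box",(213,435),.034)): print(n,w(k,z),inv(w(k,z)))
E
```

```text
jig [0.51476995 0.04259031 0.07784367] 
 [[ 1.8 -2.1]
 [-0.3  1.1]
 [-0.9 -0.5]
 [ 1.4  0.4]
 [-0.6  0.2]
 [-1.2 -0.3]
 [-0.2  1.2]]
post [0.56228504 0.13807309] [0.05479643 0.09149861]
rack [-0.04397912 -0.08713414] 0.08315632522620006
seat [0.5580085  0.13122116] post end [0.55638333 0.21635258]
pot [0.40570189 0.21256551] [-0.09551963  0.17794215]
box [0.4010207  0.14762681] [-0.10523661  0.11356413]
```

```bash
cat >> h.py <<'E'
from scipy.spatial.transform import Rotation as Ro
JP=np.array([.51477,.04259]);JA=.0778
def jw(x,y): c,s=np.cos(JA),np.sin(JA); return JP+[c*x-s*y,s*x+c*y]
def wj(q): c,s=np.cos(JA),np.sin(JA); d=np.array(q)[:2]-JP; return np.array([c*d[0]+s*d[1],-s*d[0]+c*d[1]])
def tgt(jx,jy,z,yaw=0.):
    """tool y at jig yaw, tool z down"""
    a=JA+yaw; Y=np.array([np.cos(a),np.sin(a),0]);Z=np.array([0,0,-1.]);X=np.cross(Y,Z)
    return np.array([*jw(jx,jy),z]),Ro.from_matrix(np.c_[X,Y,Z])
def cur(s):
    q=s["tcp_rot"]; return np.array(s["eef_pos"]),Ro.from_quat([*q[1:],q[0]])
def rel(c,t,f=1.):
    d=c[1].inv().apply(t[0]-c[0])*f/.3; r=(c[1].inv()*t[1]).as_rotvec()*f/2/np.pi
    print("tr",d.round(4).tolist(),"dr",r.round(4).tolist())
E
python3 - <<'E'
from bench import env
from h import *
c=cur(env.sense());t=tgt(.055,.05,.2)
rel(c,t,.3);rel(c,t)
m=np.array([.33,-.32,.2]);mt=(m,Ro.from_matrix(c[1].as_matrix())*Ro.from_rotvec((c[1].inv()*t[1]).as_rotvec()*.5))
rel(c,mt); rel(mt,t)
E
```

```text
tr [0.5728, -0.616, 0.0056] dr [-0.0, -0.0001, -0.0678]
tr [1.9095, -2.0535, 0.0187] dr [-0.0002, -0.0002, -0.2261]
tr [0.8304, -0.8777, 0.0169] dr [-0.0001, -0.0001, -0.1131]
tr [1.5848, -0.1876, 0.0007] dr [-0.0001, -0.0001, -0.1131]
```

jog_arm --motion '[{"translation":[0.83,-0.88,0],"dr":[0,0,-0.113]},{"translation":[0.83,-0.88,0],"dr":[0,0,-0.113]},{"translation":[0.83,-0.88,0],"dr":[0,0,-0.113]},{"translation":[0.83,-0.88,0],"dr":[0,0,-0.113]},{"translation":[0.83,-0.88,0],"dr":[0,0,-0.113]},{"translation":[0.83,-0.88,0],"dr":[0,0,-0.113]},{"translation":[0.83,-0.88,0],"dr":[0,0,-0.113]},{"translation":[0.83,-0.88,0],"dr":[0,0,-0.113]},{"translation":[0.83,-0.88,0],"dr":[0,0,-0.113]},{"translation":[0.83,-0.88,0],"dr":[0,0,-0.113]}]' --hand 1

```text
t: 0.98
eef_pos: [0.3314, -0.3157, 0.2051]
tcp_rot: [-0.001, 0.891, 0.454, 0.001]
contact_force: [-0.2, -0.9, 0.0]
grip_width: 0.0308
finger_force: 0.0
```

```bash
python3 - <<'E'
from bench import env
from h import *
s=env.sense();c=cur(s);print(s["t"],c[0],s["grip_width"])
rel(c,tgt(.045,.0,.2));rel(c,tgt(.055,.045,.2))
E
```

```text
0.9833 [ 0.33142563 -0.31565284  0.20505388] 0.03076446679480957
tr [1.4227, -0.0924, 0.0189] dr [0.0, -0.0002, -0.1123]
tr [1.5585, -0.1642, 0.0192] dr [0.0, -0.0002, -0.1123]
```

jog_arm --motion '[{"translation":[1,-0.1,0],"dr":[0,0,-0.1123]},{"translation":[1,-0.1,0],"dr":[0,0,-0.1123]},{"translation":[1,-0.1,0],"dr":[0,0,-0.1123]},{"translation":[1,-0.1,0],"dr":[0,0,-0.1123]},{"translation":[1,-0.1,0],"dr":[0,0,-0.1123]},{"translation":[1,-0.1,0],"dr":[0,0,-0.1123]},{"translation":[1,-0.1,0],"dr":[0,0,-0.1123]},{"translation":[1,-0.1,0],"dr":[0,0,-0.1123]},{"translation":[1,-0.1,0],"dr":[0,0,-0.1123]}]'

```text
t: 1.73
eef_pos: [0.4837, -0.0585, 0.2052]
tcp_rot: [-0.0, 0.679, 0.734, -0.0]
contact_force: [-0.7, 0.3, 0.6]
grip_width: 0.0006
finger_force: 0.0
```

```bash
python3 - <<'E'
from bench import env
from h import *
import cv2
s=env.sense();c=cur(s);print(s["t"],c[0],s["grip_width"],s["qd"].round(3))
rel(c,tgt(.055,.045,.2));rel(c,tgt(.055,.045,.085));rel(c,tgt(.055,.14,.085))
ci=env.camera_info("wrist");im=env.snapshot("wrist");cv2.imwrite("pics/w1.png",im[:,:,::-1])
print(ci)
E
```

```text
1.7333 [ 0.48369448 -0.05852006  0.20520289] 0.0006081770988937848 [-0.072 -0.022  0.023 -0.02   0.004 -0.033]
tr [0.4783, 0.3123, 0.0173] dr [-0.0001, -0.0, -0.0002]
tr [0.4782, 0.3125, 0.4006] dr [-0.0001, -0.0, -0.0002]
tr [0.7949, 0.3121, 0.4007] dr [-0.0001, -0.0, -0.0002]
{'fx': 289.4293508756338, 'fy': 289.4293508756338, 'cx': 256.6825124785243, 'cy': 191.2564084054209, 'R': array([[ 9.97143258e-01,  7.55320979e-02,  4.74772896e-04],
       [ 7.31471127e-02, -9.67187040e-01,  2.43307889e-01],
       [ 1.88367495e-02, -2.42578093e-01, -9.69948991e-01]]), 't': array([-0.47807111, -0.11697034,  0.36556663])}
```

View pics/w1.png

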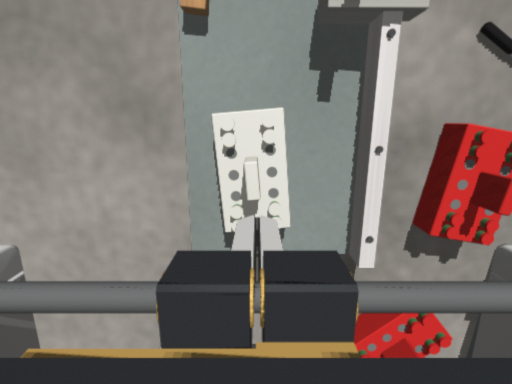

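```bash
python3 - <<'E'
from h import *
ci={'fx': 289.4293508756338, 'fy': 289.4293508756338, 'cx': 256.6825124785243, 'cy': 191.2564084054209, 'R': np.array([[ 9.97143258e-01,  7.55320979e-02,  4.74772896e-04],
       [ 7.31471127e-02, -9.67187040e-01,  2.43307889e-01],
       [ 1.88367495e-02, -2.42578093e-01, -9.69948991e-01]]), 't': np.array([-0.47807111, -0.11697034,  0.36556663])}
for n,uv,z in [("grip",(252,179),.102),("fence far",(384,22),.052),("fence near",(357.5,267),.052),("blk",(329,6),.065)]:
    q=bp(ci,uv,z); print(n,q,wj(q))
r,e=fit([(.04,.07),(.04,-.07),(-.04,-.07),(-.04,.07)],[bp(ci,k,.057)[:2] for k in [(283,109),(290,227),(222,232),(213,115)]])
print("rack",r,e*1000,wj(r[:2]),r[2]-JA)
E
```

```text
grip [ 0.47826257 -0.04654608  0.102     ] [-0.04332479 -0.08602904]
fence far [0.60191147 0.11778217 0.052     ] [0.09272193 0.06819195]
fence near [ 0.61924436 -0.15994639  0.052     ] [ 0.0884169  -0.21004365]
blk [0.5409127 0.1234508 0.065    ] [0.03234825 0.07858436]
rack [ 0.47793986 -0.04966873  0.14303367] [[ 1.32015216  1.36387155]
 [-0.38864856 -2.25028227]
 [ 1.4549699  -1.1045153 ]
 [-2.3864735   1.99092602]] [-0.04388923 -0.08911716] 0.06523367351936467
```

jog_arm --motion '[{"translation":[0.48,0.31,0.0],"dr":[0,0,0]},{"translation":[0.48,0.31,0],"dr":[0,0,0]},{"translation":[0.48,0.31,0.0],"dr":[0,0,0]},{"translation":[0.48,0.31,0.0],"dr":[0,0,0]},{"translation":[0.48,0.31,0],"dr":[0,0,0]},{"translation":[0.48,0.31,0.13],"dr":[0,0,0]},{"translation":[0.48,0.31,0.26],"dr":[0,0,0]},{"translation":[0.48,0.31,0.39],"dr":[0,0,0]},{"translation":[0.48,0.31,0.39],"dr":[0,0,0]},{"translation":[0.48,0.31,0.39],"dr":[0,0,0]}]'

```text
t: 2.62
eef_pos: [0.5636, 0.0883, 0.0868]
tcp_rot: [-0.002, 0.682, 0.731, -0.002]
contact_force: [0.9, -0.1, 0.0]
grip_width: 0.0004
finger_force: 0.0
```

```bash
python3 - <<'E'
from bench import env
from h import *
s=env.sense();c=cur(s);print(wj(c[0]),s["contact_force"])
rel(c,tgt(.055,.14,.087));rel(c,tgt(.055,.154,.087))
E
```

```text
[0.05222661 0.04172931] [ 0.88424853 -0.05958078  0.01418628]
tr [0.3276, 0.0067, -0.0005] dr [-0.0008, -0.0, -0.0012]
tr [0.3743, 0.0064, -0.0005] dr [-0.0008, -0.0, -0.0012]
```

jog_arm --motion '[{"translation":[0.04,0,0],"dr":[0,0,0]},{"translation":[0.08,0,0],"dr":[0,0,0]},{"translation":[0.11,0,0],"dr":[0,0,0]},{"translation":[0.14,0,0],"dr":[0,0,0]},{"translation":[0.17,0,0],"dr":[0,0,0]},{"translation":[0.2,0,0],"dr":[0,0,0]},{"translation":[0.23,0,0],"dr":[0,0,0]},{"translation":[0.26,0,0],"dr":[0,0,0]},{"translation":[0.29,0,0],"dr":[0,0,0]},{"translation":[0.32,0,0],"dr":[0,0,0]},{"translation":[0.345,0,0],"dr":[0,0,0]},{"translation":[0.36,0,0],"dr":[0,0,0]}]'

```text
t: 3.62
eef_pos: [0.5573, 0.1979, 0.0883]
tcp_rot: [0.001, 0.68, 0.733, -0.001]
contact_force: [1.2, -17.5, 3.7]
grip_width: 0.0005
finger_force: 8.8
```

jog_arm --motion '[{"translation":[0.003,0,0],"dr":[0,0,0]},{"translation":[0.003,0,0],"dr":[0,0,0]},{"translation":[0.003,0,0],"dr":[0,0,0]}]'

```text
t: 3.87
eef_pos: [0.5573, 0.1977, 0.0883]
tcp_rot: [0.001, 0.681, 0.732, -0.001]
contact_force: [-0.0, -5.4, 1.9]
grip_width: 0.0008
finger_force: 3.1
```

```bash
python3 - <<'E'
from bench import env
from h import *
import cv2
s=env.sense();c=cur(s);print(wj(c[0]),s["contact_force"])
im=env.snapshot("scene")[190:270,230:340,::-1]; cv2.imwrite("pics/s2.png",cv2.resize(im,None,fx=6,fy=6,interpolation=cv2.INTER_CUBIC))
E
```

```text
[0.05445612 0.15137521] [-0.04091237 -5.36126954  1.89122256]
```

View pics/s2.png

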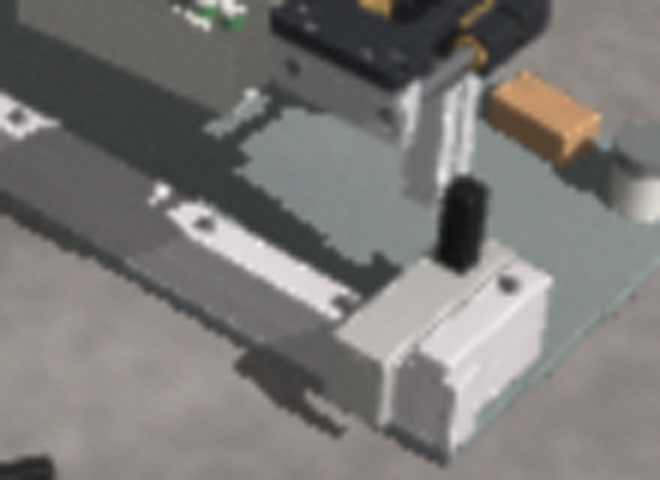

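```bash
python3 - <<'E'
from bench import env
from h import *
s=env.sense();c=cur(s)
rel(c,tgt(-.0435,-.0865,.165,.072));rel(c,tgt(-.0435,-.0865,.066,.072))
E
```

```text
tr [-0.7952, -0.3227, -0.2534] dr [-0.0002, 0.0004, -0.0123]
tr [-0.7944, -0.3224, 0.0766] dr [-0.0002, 0.0004, -0.0123]
```

jog_arm --motion '[{"translation":[-0.08,0,0],"dr":[0,0,0]},{"translation":[-0.1,0,-0.12],"dr":[0,0,0]},{"translation":[-0.2,-0.1,-0.2],"dr":[0,0,0]},{"translation":[-0.32,-0.15,-0.25],"dr":[0,0,-0.0123]},{"translation":[-0.44,-0.2,-0.25],"dr":[0,0,-0.0123]},{"translation":[-0.56,-0.25,-0.25],"dr":[0,0,-0.0123]},{"translation":[-0.68,-0.3,-0.25],"dr":[0,0,-0.0123]},{"translation":[-0.795,-0.323,-0.25],"dr":[0,0,-0.0123]},{"translation":[-0.795,-0.323,-0.25],"dr":[0,0,-0.0123]},{"translation":[-0.795,-0.323,-0.25],"dr":[0,0,-0.0123]},{"translation":[-0.795,-0.323,-0.25],"dr":[0,0,-0.0123]},{"translation":[-0.795,-0.323,-0.25],"dr":[0,0,-0.0123]}]' --hand 0

```text
t: 4.92
eef_pos: [0.4781, -0.0448, 0.1631]
tcp_rot: [-0.001, 0.652, 0.759, 0.0]
contact_force: [-0.1, 0.2, 0.2]
grip_width: 0.0769
finger_force: 0.0
```

```bash
python3 - <<'E'
from bench import env
from h import *
import cv2
s=env.sense();c=cur(s);print(s["t"],c[0],wj(c[0]),s["grip_width"])
rel(c,tgt(-.0435,-.0865,.066,.072))
ci=env.camera_info("wrist");im=env.snapshot("wrist");cv2.imwrite("pics/w2.png",im[:,:,::-1])
uv=lambda X:(lambda q:(ci["fx"]*q[0]/q[2]+ci["cx"],ci["fy"]*q[1]/q[2]+ci["cy"]))(np.array(ci["R"])@X+ci["t"])
for y in(-.02,.02):
  for x in (-.007,.007):
    c_,s_=np.cos(.072),np.sin(.072); print(uv(np.array([*jw(-.0435+c_*x-s_*y,-.0865+s_*x+c_*y),.102])))
E
```

```text
4.9167 [ 0.47809958 -0.04475372  0.16312451] [-0.04334798 -0.08422943] 0.07686418966323408
tr [-0.0078, -0.0009, 0.3237] dr [-0.0001, -0.0002, 0.0003]
(np.float64(248.22501646635126), np.float64(227.26091858783536))
(np.float64(264.1443713910039), np.float64(227.26665585658287))
(np.float64(247.91606582014083), np.float64(182.8133781135191))
(np.float64(264.46642384873047), np.float64(182.82078606263616))
```

View pics/w2.png

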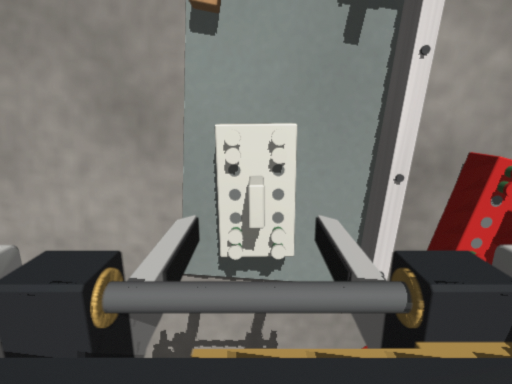

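jog_arm --motion '[{"translation":[-0.008,0,0.1],"dr":[0,0,0]},{"translation":[-0.008,0,0.2],"dr":[0,0,0]},{"translation":[-0.008,0,0.28],"dr":[0,0,0]},{"translation":[-0.008,0,0.32],"dr":[0,0,0]},{"translation":[-0.008,0,0.32],"dr":[0,0,0]},{"translation":[-0.008,0,0.32],"dr":[0,0,0]}]'

```text
t: 5.47
eef_pos: [0.4782, -0.0474, 0.067]
tcp_rot: [-0.001, 0.652, 0.759, -0.0]
contact_force: [-0.4, 0.6, -0.2]
grip_width: 0.0941
finger_force: 0.0
```

jog_arm --motion '[{"translation":[0,0,0],"dr":[0,0,0]},{"translation":[0,0,0],"dr":[0,0,0]},{"translation":[0,0,0],"dr":[0,0,0]},{"translation":[0,0,0],"dr":[0,0,0]},{"translation":[0,0,0],"dr":[0,0,0]},{"translation":[0,0,0],"dr":[0,0,0]},{"translation":[0,0,0],"dr":[0,0,0]},{"translation":[0,0,0],"dr":[0,0,0]},{"translation":[0,0,0],"dr":[0,0,0]},{"translation":[0,0,0],"dr":[0,0,0]},{"translation":[0,0,0],"dr":[0,0,0]},{"translation":[0,0,0],"dr":[0,0,0]}]' --hand 1 --force 35

```text
t: 6.47
eef_pos: [0.4784, -0.0485, 0.0674]
tcp_rot: [-0.0, 0.652, 0.758, -0.0]
contact_force: [-0.3, 1.1, -1.0]
grip_width: 0.0173
finger_force: 0.0
```

```bash
python3 - <<'E'
from bench import env
from h import *
s=env.sense();c=cur(s);print(s["t"],c[0],wj(c[0]),s["grip_width"],s["contact_force"])
rel(c,tgt(.045,.06,.070));rel(c,tgt(.045,.08,.066));rel(c,tgt(.05,.085,.066))
E
```

```text
6.4667 [ 0.47842109 -0.04846414  0.06741442] [-0.04331583 -0.08795362] 0.01725847963741193 [-0.30785296  1.11154134 -0.96054582]
tr [0.4707, 0.3292, -0.0086] dr [-0.0, -0.0, 0.0115]
tr [0.5372, 0.334, 0.0047] dr [-0.0, -0.0, 0.0115]
tr [0.5526, 0.3518, 0.0047] dr [-0.0, -0.0, 0.0115]
```

jog_arm --motion '[{"translation":[0,0,0],"dr":[0,0,0]},{"translation":[0,0,0],"dr":[0,0,0]},{"translation":[0,0,0],"dr":[0,0,0]},{"translation":[0,0,0],"dr":[0,0,0]},{"translation":[0,0,-0.02],"dr":[0,0,0]},{"translation":[0,0,-0.03],"dr":[0,0,0]},{"translation":[0,0,-0.03],"dr":[0,0,0]},{"translation":[0,0,-0.03],"dr":[0,0,0]}]'

```text
t: 7.13
eef_pos: [0.4785, -0.0485, 0.0766]
tcp_rot: [0.0, 0.652, 0.758, 0.0]
contact_force: [-0.4, -0.0, -2.6]
grip_width: 0.0137
finger_force: 35.0
```

```bash
python3 - <<'E'
from bench import env
from h import *
s=env.sense();c=cur(s);print(s["t"],c[0],wj(c[0]),s["grip_width"],s["contact_force"],s["ft_torque"],s["finger_force"])
rel(c,tgt(.04,.07,.076));rel(c,tgt(.045,.08,.068));rel(c,tgt(.05,.085,.067))
E
```

```text
7.1333 [ 0.47852591 -0.04846846  0.07660699] [-0.04321166 -0.08796607] 0.013668893582323162 [-0.41520338 -0.03530999 -2.62848887] [-0.04119865 -0.12747356 -0.03376892] 34.98806297779083
tr [0.5052, 0.3146, 0.0021] dr [0.0001, 0.0, 0.0115]
tr [0.5373, 0.3336, 0.0288] dr [0.0001, 0.0, 0.0115]
tr [0.5527, 0.3514, 0.0321] dr [0.0001, 0.0, 0.0115]
```

jog_arm --motion '[{"translation":[0.07,0.04,0],"dr":[0,0,0]},{"translation":[0.14,0.09,0],"dr":[0,0,0.005]},{"translation":[0.21,0.14,0],"dr":[0,0,0.0115]},{"translation":[0.28,0.19,0],"dr":[0,0,0.0115]},{"translation":[0.35,0.24,0],"dr":[0,0,0.0115]},{"translation":[0.42,0.29,0],"dr":[0,0,0.0115]},{"translation":[0.47,0.31,0],"dr":[0,0,0.0115]},{"translation":[0.5,0.315,0],"dr":[0,0,0.0115]},{"translation":[0.505,0.315,0.01],"dr":[0,0,0.0115]},{"translation":[0.505,0.315,0.02],"dr":[0,0,0.0115]},{"translation":[0.505,0.315,0.028],"dr":[0,0,0.0115]},{"translation":[0.505,0.315,0.028],"dr":[0,0,0.0115]}]'

```text
t: 8.13
eef_pos: [0.5488, 0.1145, 0.0677]
tcp_rot: [-0.0, 0.68, 0.734, -0.0]
contact_force: [0.1, 0.8, -3.2]
grip_width: 0.0136
finger_force: 35.0
```

```bash
python3 - <<'E'
from bench import env
from h import *
import cv2
s=env.sense();c=cur(s);print(s["t"],c[0],wj(c[0]),s["contact_force"],s["ft_torque"])
rel(c,tgt(.04,.085,.068));rel(c,tgt(.05,.085,.067))
ci=env.camera_info("wrist");im=env.snapshot("wrist");cv2.imwrite("pics/w3.png",cv2.resize(im[:300,110:490,::-1],None,fx=2,fy=2,interpolation=cv2.INTER_CUBIC)); print({k:np.array(v).tolist() for k,v in ci.items()})
E
```

```text
8.1333 [0.548802   0.11453985 0.06765453] [0.03952111 0.06908719] [ 0.12720494  0.75421949 -3.16411559] [-0.05525354 -0.12340918  0.03435826]
tr [0.053, 0.0015, -0.0012] dr [-0.0001, 0.0, -0.0002]
tr [0.0531, 0.0349, 0.0021] dr [-0.0001, 0.0, -0.0002]
{'fx': 289.4293508756338, 'fy': 289.4293508756338, 'cx': 256.6825124785243, 'cy': 191.2564084054209, 'R': [[0.9971597902627694, 0.07531488059641497, 0.00014643721843760342], [0.07301087169322314, -0.9671285972629164, 0.24358097005074156], [0.018486895296585194, -0.2428784574988327, -0.9698805542876309]], 't': [-0.5559811294898295, 0.0791480086440209, 0.2731380677245128]}
```

View pics/w3.png

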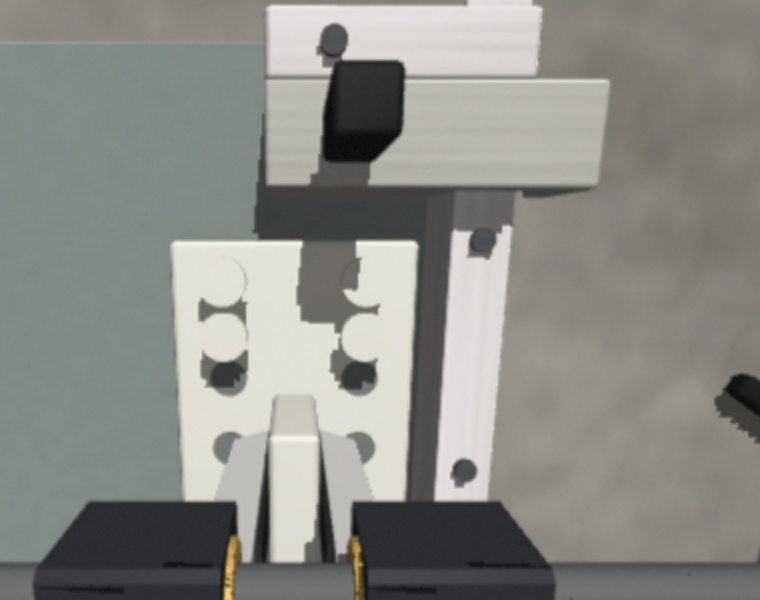

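jog_arm --motion '[{"translation":[0.02,0,0],"dr":[0,0,0]},{"translation":[0.035,0,0],"dr":[0,0,0]},{"translation":[0.045,0,0],"dr":[0,0,0]},{"translation":[0.05,0,0],"dr":[0,0,0]},{"translation":[0.053,0,0],"dr":[0,0,0]},{"translation":[0.053,0,0],"dr":[0,0,0]},{"translation":[0.053,0,0],"dr":[0,0,0]}]'

```text
t: 8.77
eef_pos: [0.548, 0.1299, 0.0683]
tcp_rot: [0.001, 0.679, 0.734, -0.001]
contact_force: [-0.7, -5.9, -1.4]
grip_width: 0.0139
finger_force: 35.0
```

jog_arm --motion '[{"translation":[-0.004,0.01,0],"dr":[0,0,0]},{"translation":[-0.004,0.02,0],"dr":[0,0,0]},{"translation":[-0.004,0.03,0],"dr":[0,0,0]},{"translation":[-0.004,0.034,0],"dr":[0,0,0]},{"translation":[-0.004,0.034,0],"dr":[0,0,0]},{"translation":[-0.004,0.034,0],"dr":[0,0,0]}]'

```text
t: 9.27
eef_pos: [0.5582, 0.1307, 0.0678]
tcp_rot: [0.0, 0.679, 0.734, -0.0]
contact_force: [-0.7, -3.4, -5.4]
grip_width: 0.0139
finger_force: 35.0
```

jog_arm --motion '[{"translation":[0,0.003,0.0],"dr":[0,0,0]},{"translation":[0,0.006,0.003],"dr":[0,0,0]},{"translation":[0,0.006,0.003],"dr":[0,0,0]},{"translation":[0,0.006,0.003],"dr":[0,0,0]}]'

```text
t: 9.6
eef_pos: [0.5588, 0.1307, 0.0676]
tcp_rot: [-0.001, 0.679, 0.734, -0.002]
contact_force: [-7.7, -5.1, 3.3]
grip_width: 0.0137
finger_force: 35.0
```

jog_arm --motion '[{"translation":[0,0.001,0.003],"dr":[0,0,0]},{"translation":[0,0.002,0.005],"dr":[0,0,0]},{"translation":[0,0.002,0.005],"dr":[0,0,0]},{"translation":[0,0.002,0.005],"dr":[0,0,0]},{"translation":[0,0.002,0.005],"dr":[0,0,0]},{"translation":[0,0.002,0.005],"dr":[0,0,0]}]'

```text
t: 10.1
eef_pos: [0.5589, 0.1307, 0.0675]
tcp_rot: [-0.002, 0.679, 0.734, -0.002]
contact_force: [-15.1, -6.4, 15.0]
grip_width: 0.014
finger_force: 35.0
```

```bash
python3 - <<'E'
from bench import env
from h import *
import cv2
s=env.sense();c=cur(s);print(s["t"],c[0],wj(c[0]),s["contact_force"],s["ft_torque"],(c[1].inv()*tgt(0,0,0)[1]).as_rotvec())
im=env.snapshot("wrist");cv2.imwrite("pics/w4.png",cv2.resize(im[:300,110:490,::-1],None,fx=2,fy=2,interpolation=cv2.INTER_CUBIC))
print(env.sense()["contact_force"])
E
```

```text
10.1 [0.55885589 0.13070486 0.06754533] [0.05080096 0.0844219 ] [-15.05345956  -6.37737357  14.99749319] [-1.12646383  2.44261911 -0.15802815] [-5.87811438e-03  7.28555249e-04 -4.19004650e-05]
[-14.97227237  -7.42261452  14.03375356]
```

View pics/w4.png

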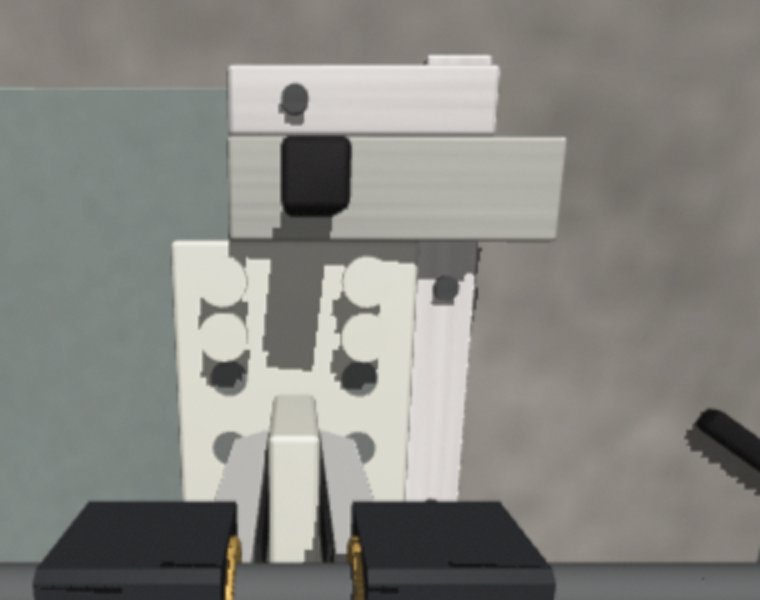

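jog_arm --motion '[{"translation":[0,-0.001,0.002],"dr":[0,0,0]},{"translation":[0,-0.001,0.002],"dr":[0,0,0]},{"translation":[0,-0.001,0.002],"dr":[0,0,0]},{"translation":[0,-0.001,0.002],"dr":[0,0,0]},{"translation":[0,-0.001,0.002],"dr":[0,0,0]},{"translation":[0,-0.001,0.002],"dr":[0,0,0]},{"translation":[0,-0.001,0.002],"dr":[0,0,0]},{"translation":[0,-0.001,0.002],"dr":[0,0,0]},{"translation":[0,-0.001,0.002],"dr":[0,0,0]},{"translation":[0,-0.001,0.002],"dr":[0,0,0]}]'

```text
t: 10.98
eef_pos: [0.5589, 0.1307, 0.0675]
tcp_rot: [-0.002, 0.679, 0.734, -0.002]
contact_force: [-15.9, -6.3, 17.0]
grip_width: 0.0136
finger_force: 35.0
```

Steady: 17 N down, 16 N to the fence, 6 N to the block. I'm handing it in.

```bash
python3 -c "
from bench import env
print(env.finish_job())"
```

```text
the job is handed in; nothing more can be done
None
```

The stop block was slid to the end lug before the rack touched it. The rack is now held against the block and fence with a steady diagonal push (about 17 N down, 16 N to the fence), and the job is handed in; no verdict was shown.

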